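# Print the label for the cheese on the scale

### The job

Print the label for the small cheese that stands on the labelling scale, using only the fingertips: first switch the scale on by pressing the raised, broader end of its rocker switch fully down, then push the round key all the way in, where it stays, and then press the long print bar all the way down and let it come back up. Leave the small square key unpressed, and do not lift or shift the cheese, the jar, the bottle or the brush.

Things in the scene. Friction and masses are not known exactly. Their poses are not given: they have to be found in the camera images.
- scale: White bench scale, fixed. Origin on the bench under the centre of its 200 x 200 mm key block, whose flat top is 50 mm above the bench. Four black keys in aluminium mounts stand on it in bays at x = +-42, y = +-42 mm of this frame (which key is where changes). On its +y side lies a steel pan, centred at y = 220 mm, its top 50 mm above the bench.
- rocker_press (a point): Rocker switch: black plate 60 mm long, one half 44 mm broad, the other 22 mm, on a round aluminium mount of 76 mm diameter. This point lies on the plate's upper face, on its centre line, 20 mm from the pivot towards the broad end, which stands raised at the start (it ends 10 mm further out). It moves with the plate.
- rocker_low (a point): Point on the upper face of the same rocker plate, 20 mm from the pivot towards the narrow end, which is low at the start. The pivot is half-way between this point and rocker_press, 22 mm above the key block's top. The rocker may be turned any way about the vertical.
- rocker (a joint): Tilt of the rocker plate in rad: starts at about -0.2 to -0.15 (off), 0 is level, +0.2 is its stop, with the end at rocker_press fully down (on). It takes about 0.05 N m (2.5 N at 20 mm from the pivot) and stays where it is left.
- round_top (a point): Centre of the top face of the round key: black plunger of 34 mm diameter in a round aluminium mount of 60 mm diameter, its top 22 mm above the key block's top when out. It moves straight down.
- round_key (a joint): How far the round key is pushed in, m: starts at 0 to 0.001, stop at 0.008. It takes about 2.5 N and stays where it is left.
- bar_top (a point): Centre of the top face of the long print bar: black, 60 mm long along the scale's y, 22 mm wide along x, in a rectangular aluminium mount 72 x 40 mm; its top is 20 mm above the key block's top when up. It moves straight down.
- bar_key (a joint): How far the print bar is pressed, m: 0 up, 0.006 fully down. It springs back; fully down takes about 4 N.
- square_top (a point): Centre of the top face of the small square key, 26 x 26 mm, black, in a square aluminium mount 52 x 52 mm, its top 20 mm above the key block's top. It clears the record and is not to be pressed.
- square_key (a joint): How far the square key is pressed, m: 0 up, 0.006 fully down; springs back, about 4 N.
- cheese: Small loose cheese, 66 mm diameter, 42 mm high, standing on the scale's pan. Origin at the centre of its underside.
- jar: Loose jam jar, 64 mm diameter, 60 mm high, standing on the bench at the scale's -y side. Origin at the centre of its underside.
- bottle: Loose glass bottle, 52 mm diameter, 130 mm high, standing on the bench at the scale's -y side, beyond the jar. Origin at the centre of its underside.
- brush: Loose cheese brush, about 180 mm long, lying on the bench beyond the key block (+x), roughly along the scale's y. Origin on its underside, near its middle.
Things that resemble listed ones, but are neither listed nor needed, are in the scene too. Of the things that look like the cheese, the middle-sized one is meant.

How it is judged:
By the outcome, as a careful person would: the job done as asked, in the order asked, and still so for the second after the job is handed in, with the robot touching nothing.
It also fails if it takes over 40 s, if anything falls off the work surface, if the arm or the gripper's body presses on something with over 40 N, if the wrist force passes 120 N, or if a joint passes its speed limit or range.

### The arm

A 6-joint arm with a two-finger parallel gripper is mounted at the origin on the work surface. World frame = base frame: x ahead of the robot, y to its left, z up, the work surface at z = 0. Lengths are in m, angles in rad, forces in N, time in s.
With the tool pointing down it reaches from about 0.3 to 0.775 m from the base axis. Payload 14.6 kg.
Tool frame: the origin (TCP) lies at the very end of the fingers, on their centre line; the grasp point (between the pads) lies 19 mm behind it (pinch_z is the distance from the TCP to the grasp point, in m); z points along the fingers, y is the direction in which the jaws open and shut (so a half turn about z gives the same grasp; the last joint's range is limited). The gripper opens to 94 mm and grips with 3 to 60 N. Pads are 16 mm wide; open, the fingers measure 119 mm over their backs; the gripper's body (75 mm by 177 mm) begins 78 mm behind the grasp point.
Start: joints at [1.101, 0.3, 1.521, -0, 1.321, -0.067], TCP at [0.216, 0.506, 0.205] pointing down, gripper open.
Joint ranges: [-3.03, 3.03], [-0.79, 2.21], [0.23, 2.52], [-1.04, 4.18], [0, 3.07], [-2.55, 2.55]. Speed limits (rad/s): [2.22, 2.22, 2.57, 3.14, 3.14, 3.14].

### API

Orientations are given as [roll, pitch, yaw] about the fixed x, y, z axes, in that order (R = Rz(yaw) Ry(pitch) Rx(roll)).
In Python, from station import get_obs, camera, hand_in, pinch_z gives the robot as it stands.
- The arm moves only by the tool servo_tool, never from a script. Its argument "moves" is a list that holds one entry, the list of rows, each a list of 7 numbers: the turn, a rotation vector about the tool's x, y, z normalised to -1 to 1, where 1 is pi/2 rad, then the shift along the tool's x, y, z normalised to -1 to 1, where 1 is 500 mm, then the closure, from 0 (fully open) to 1 (shut). In form: [[[rx, ry, rz, x, y, z, hand], ...]]. A call has 1 to 12 rows; each row is the pose to reach, as a shift and turn from the pose measured when the call began, along the tool's axes at that moment; what a row does not reach only later rows make up. A row lasts 1/12 s, in which the tool goes at most 41.7 mm and 7.16 degrees, less where a joint would pass 70% of its speed; a pose out of reach is approached as far as the arm can. A call with a number of a shift or a turn outside -1 to 1 is refused whole. A call with a gripper value outside its range is refused whole. The fingers move at their own pace and stop on an object; "squeeze" is the grip in N (left out, the last holds). Time passes only in rows, so rows that repeat a pose let the fingers close. It gives the time, the measured TCP pose, the force and the opening at its end, in the units of the state.
- get_obs(): the state, without advancing time (a new reading comes with each control period).
- camera(name): name is "scene" or "top" or "wrist"; returns a dict with "color" (480x640x3 uint8, red, green, blue), "intrinsics" (3x3 intrinsics, pixels), "rvec" (rotation vector, rad) and "tvec" (3), from world to camera coordinates, as OpenCV has them. Camera axes: x right, y down, z forward; pixel columns grow to the right and rows downward; lengths in m; the calibration is good to about 2 mm. A picture is of the moment at which its call begins. There is no depth.
- hand_in(): hands the job in, once; it reports no verdict.
The state is a dict: "time_s": time; "qpos": joint angles; "joint_vel": joint speeds; "tau": joint torques, N m; "ee_pos": TCP position; "eef_rot": TCP orientation; "force": force on the tool from outside, world axes, zero at the start; "moment": the same for the moment, N m; "grip_width": finger opening in m.
Only numpy, scipy, OpenCV 4.12 (cv2) and the standard library are available. Lean on these libraries where they do the work, as an engineer would, in place of code of your own. Each camera call takes 0.05 s, during which the arm holds its last target.

## Working session

There is one attempt and no reset: what is moved stays moved. The work goes in short steps, Python scripts to look and compute and a tool call to move; the robot and the scene stay as the last step left them, time stands still between calls to the robot, and variables do not carry over. Pictures are saved under pics/ and viewed, and the job is handed in when it is done.

Besides the shell and the picture viewer there is one more tool, called after ">>>" as a command line: name --argument value ..., lists and objects as JSON in quotes. servo_tool: Moves the arm, as the interface text tells. Scaled input: -1 to 1 covers 500 mm each way for a shift and pi/2 rad each way for a turn. Its arguments: {"type":"object","properties":{"moves":{"type":"array"},"squeeze":{"type":"number"}},"required":["moves"]}

```bash
mkdir -p pics; ls; python3 - <<'E'
from station import *
import cv2
print(get_obs(), pinch_z)
for n in ("scene","top","wrist"):
    c=camera(n); cv2.imwrite(f"pics/{n}0.png",c["color"][:,:,::-1]); print(n,c["intrinsics"],c["rvec"],c["tvec"])
E
```

```text
pics
{'time_s': 0.0, 'qpos': array([ 1.10140172e+00,  3.00475504e-01,  1.52160122e+00, -1.47588404e-07,
        1.32067399e+00, -6.66050061e-02]), 'joint_vel': array([-1.91916879e-03, -6.34705599e-05,  4.08397662e-04, -1.50270111e-03,
        2.17685138e-04,  1.08624302e-03]), 'tau': array([ 2.02397270e-03, -5.31799865e+01, -3.52745569e+01,  7.08735734e-02,
        2.44694244e-02, -9.53062158e-05]), 'ee_pos': array([0.21547769, 0.50574527, 0.20487539]), 'eef_rot': array([-3.14043716e+00, -7.69326240e-05,  2.73880305e+00]), 'force': array([1.0181283 , 0.14226693, 0.1272451 ]), 'moment': array([ 0.00549128,  0.02695488, -0.00342489]), 'grip_width': 0.0939936331496988} 0.0188
scene [[494.25343751   0.         318.67562959]
 [  0.         494.25343751 234.84673073]
 [  0.           0.           1.        ]] [ 1.33639901  1.96315416 -1.09727732] [ 0.2506718  -0.2365216   1.42891376]
top [[617.92734095   0.         323.72924674]
 [  0.         617.92734095 239.64108196]
 [  0.           0.           1.        ]] [ 2.12685513 -2.14729893  0.20656235] [-0.00924937  0.62507521  1.08438952]
wrist [[402.98750806   0.         315.31879418]
 [  0.         402.98750806 235.20678345]
 [  0.           0.           1.        ]] [-2.43441406 -1.61042226 -0.20794411] [-0.54920364 -0.02745818  0.39052935]
```

View pics/scene0.png

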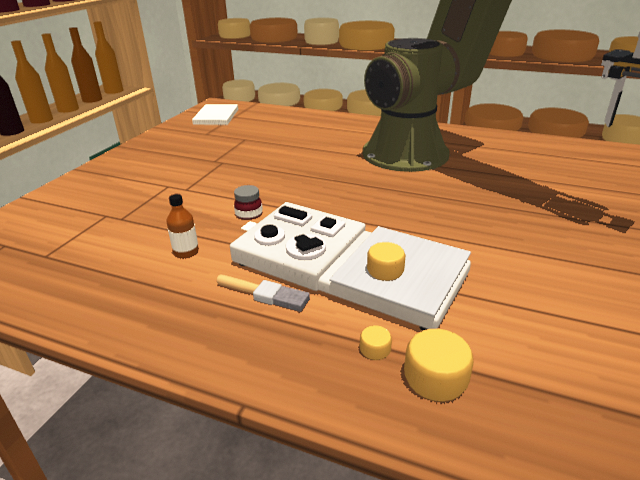

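View pics/top0.png

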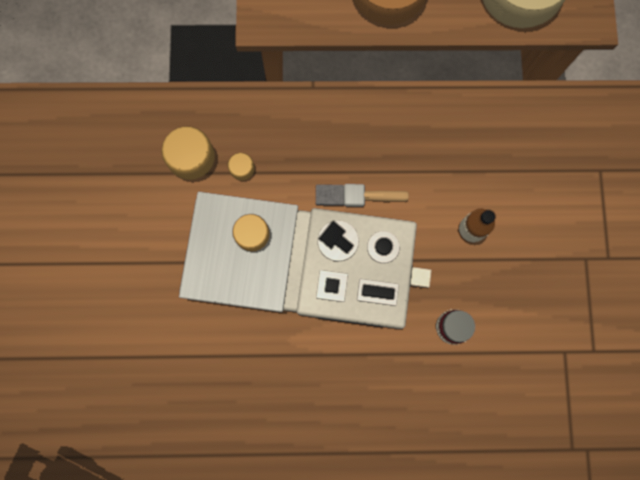

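View pics/wrist0.png

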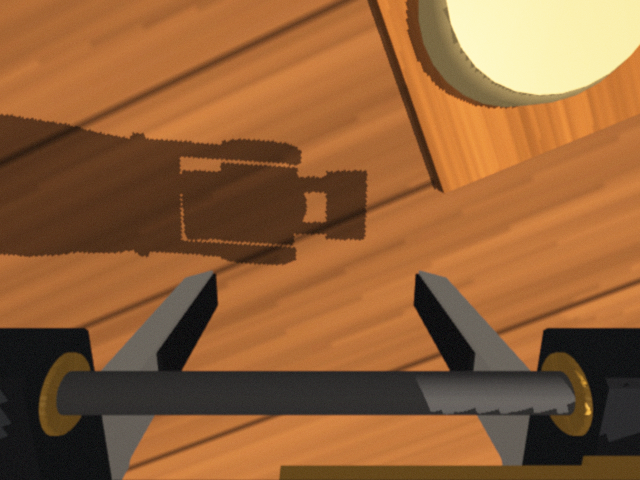

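The top view shows the rocker near (337,240), the round key (384,247), the bar (378,292) and the square key (332,287). The cheese is on the pan at (250,232). Next I measure these in both views.

```bash
cat > h.py <<'E'
import numpy as np, cv2
from station import *
def ray(c,uv,z):
    R,_=cv2.Rodrigues(np.array(c["rvec"],float)); t=np.array(c["tvec"],float).ravel()
    o=-R.T@t; d=R.T@np.linalg.inv(c["intrinsics"])@np.array([uv[0],uv[1],1.]); s=(z-o[2])/d[2]
    return o+s*d
def blobs(c,box,thr=60,amin=40):
    x0,y0,x1,y1=box; g=c["color"].max(axis=2)[y0:y1,x0:x1]
    m=(g<thr).astype(np.uint8); n,l,s,ce=cv2.connectedComponentsWithStats(m)
    return [(s[i,4],ce[i]+[x0,y0],(l==i)) for i in range(1,n) if s[i,4]>=amin],m
E
python3 - <<'E'
from h import *
for n,box in (("top",(300,208,416,326)),("scene",(232,200,365,275))):
    c=camera(n); b,m=blobs(c,box)
    for a,ce,l in b:
        ys,xs=np.nonzero(l); r=cv2.minAreaRect(np.c_[xs,ys].astype(np.float32))
        print(n,a,ce.round(1),[ray(c,ce,z).round(4).tolist() for z in (.072,)],r[1],r[2])
    x0,y0,x1,y1=box
    cv2.imwrite(f"pics/{n}z.png",cv2.resize(c["color"][y0:y1,x0:x1,::-1],None,fx=5,fy=5,interpolation=cv2.INTER_CUBIC))
E
```

```text
top 468 [335.3 237.4] [[0.6259, -0.036, 0.072]] (30.45388412475586, 21.55198097229004) 38.65980911254883
top 197 [383.4 246.2] [[0.609, -0.1232, 0.072]] (15.0, 15.0) 90.0
top 136 [331.8 285.4] [[0.5386, -0.0285, 0.072]] (11.172287940979004, 12.020814895629883) 8.130102157592773
top 297 [378.  291.8] [[0.5262, -0.1111, 0.072]] (30.39470672607422, 9.743550300598145) 7.4314093589782715
scene 212 [292.7 212.4] [[0.5375, -0.1066, 0.072]] (27.334749221801758, 8.241633415222168) 15.945395469665527
scene 119 [327.8 222.4] [[0.5496, -0.0249, 0.072]] (14.067066192626953, 9.45888900756836) 14.03624439239502
scene 169 [268.9 230.9] [[0.6179, -0.1198, 0.072]] (12.0, 16.0) 90.0
scene 288 [307.  242.4] [[0.6297, -0.035, 0.072]] (15.495158195495605, 25.61444664001465) 71.56504821777344
```

View pics/topz.png

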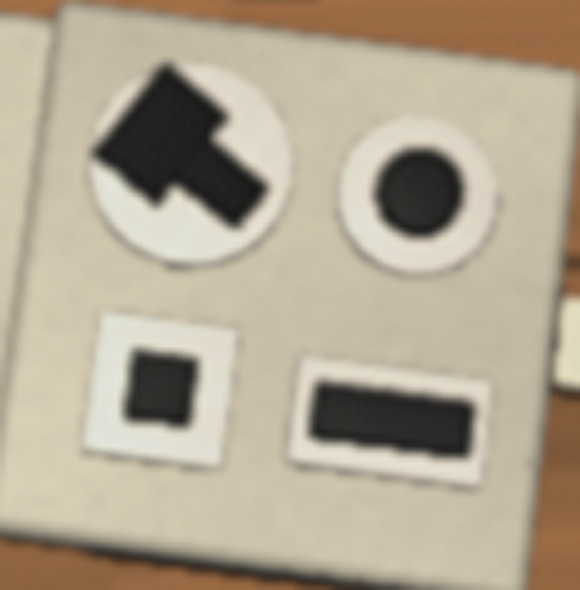

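View pics/scenez.png

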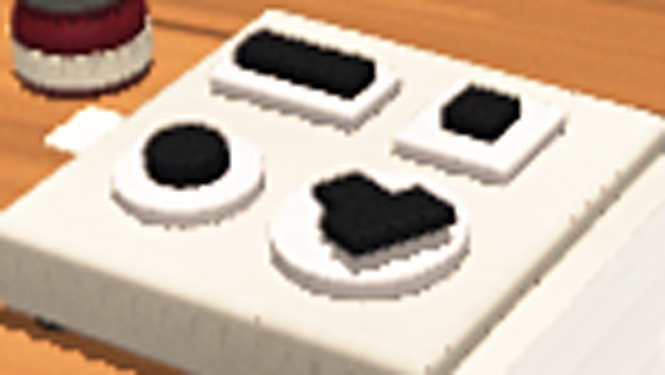

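```bash
cat >> h.py <<'E'
from scipy.spatial.transform import Rotation as Ro
def shift(target,s=None):
    s=s or get_obs(); R=Ro.from_euler('xyz',s["eef_rot"]).as_matrix()
    return (R.T@(np.array(target)-s["ee_pos"]))/0.5
E
python3 - <<'E'
from h import *
c=camera("top"); b,m=blobs(c,(300,208,416,326),70)
P=[ray(c,ce,z)[:2] for (a,ce,l),z in zip(b,(.074,.072,.07,.07))]
rk,rd,sq,ba=P; print(P)
piv=rd+sq-ba; print("pivot",piv,"y ang",np.degrees(np.arctan2(*(sq-ba)[::-1])),"x",np.degrees(np.arctan2(*(rd-ba)[::-1])))
# mount-ellipse pivot check: bright mask
x0,y0=300,208; g=c["color"][208:326,300:416].min(axis=2); mm=((g>205)|(m>0)).astype(np.uint8)
n,l,s,ce=cv2.connectedComponentsWithStats(mm)
for i in range(1,n):
    if s[i,4]>300: print("mount",s[i,4],ray(c,ce[i]+[x0,y0],.062).round(4))
ys,xs=np.nonzero(b[0][2]); W=np.array([ray(c,(x+x0,y+y0),.073)[:2] for x,y in zip(xs,ys)])
r=cv2.minAreaRect((W*1000).astype(np.float32)); bx=cv2.boxPoints(r); print(r,bx)
# axis direction: long side of rect, sign to broad via centroid-vs-rect centre
u=max([bx[1]-bx[0],bx[2]-bx[1]],key=np.linalg.norm); u/=np.linalg.norm(u)
if u@(W.mean(0)*1000-np.array(r[0]))<0: u=-u
print("u",u,"rectcentre",r[0],"press21",piv+.021*u, "from rect",np.array(r[0])/1000+.021*u)
print(shift([*(piv+.021*u),.11]))
E
```

```text
[array([ 0.62556562, -0.03596876]), array([ 0.60897132, -0.12323942]), array([ 0.53865933, -0.02863385]), array([ 0.52660527, -0.11118481])]
pivot [ 0.62102537 -0.04068845] y ang 81.69240797431056 x -8.32635753233474
mount 489 [ 0.6277 -0.0364  0.062 ]
mount 318 [ 0.5383 -0.0256  0.062 ]
mount 313 [ 0.5273 -0.112   0.062 ]
((622.5642700195312, -39.78387451171875), (56.18781661987305, 40.59318542480469), 49.24325180053711) [[588.84875   -47.814064 ]
 [619.59766   -74.315285 ]
 [656.2798    -31.753685 ]
 [625.5309     -5.2524643]]
u [0.6528487  0.75748837] rectcentre (622.5642700195312, -39.78387451171875) press21 [ 0.63473519 -0.0247812 ] from rect [ 0.63627409 -0.02387662]
[-1.18728854 -0.64776386  0.19077356]
```

>>> servo_tool --moves '[[[0,0,-0.162,-0.6,-0.33,0,1],[0,0,-0.162,-0.6,-0.33,0,1],[0,0,-0.162,-0.6,-0.33,0,1],[0,0,-0.162,-0.6,-0.33,0,1],[0,0,-0.162,-0.6,-0.33,0,1],[0,0,-0.162,-0.6,-0.33,0,1],[0,0,-0.162,-0.6,-0.33,0,1],[0,0,-0.162,-0.6,-0.33,0,1],[0,0,-0.162,-0.6,-0.33,0,1],[0,0,-0.162,-0.6,-0.33,0,1],[0,0,-0.162,-0.6,-0.33,0,1]]]' --squeeze 20

```text
time_s: 1.22
ee_pos: [0.427, 0.2362, 0.2052]
eef_rot: [-3.141, -0.0, 2.992]
force: [-1.1, 0.8, -0.3]
grip_width: 0.0244
```

```bash
python3 - <<'E'
from h import *
print(get_obs()); print(shift([.635,-.0245,.12]))
E
```

```text
{'time_s': 1.2167, 'qpos': array([ 4.30295197e-01,  1.61827266e-01,  1.69141728e+00, -6.03713136e-05,
        1.28889068e+00, -9.90397938e-01]), 'joint_vel': array([ 4.26685355e-02, -3.29261640e-03,  4.36266351e-03,  1.81106434e-03,
        9.95966906e-05,  8.66826371e-03]), 'tau': array([ -2.43006907, -44.2979157 , -35.0854826 ,  -0.08714818,
         0.05220067,  -0.28161172]), 'ee_pos': array([0.42695497, 0.23621682, 0.20522159]), 'eef_rot': array([-3.14124665e+00, -4.21925392e-04,  2.99150620e+00]), 'force': array([-1.06585567,  0.84494728, -0.28365885]), 'moment': array([ 0.01147235, -0.01714054,  0.02290652]), 'grip_width': 0.02442699306325641}
[-0.48945095 -0.45329755  0.17039355]
```

>>> servo_tool --moves '[[[0,0,0,-0.489,-0.453,0,1],[0,0,0,-0.489,-0.453,0,1],[0,0,0,-0.489,-0.453,0,1],[0,0,0,-0.489,-0.453,0,1],[0,0,0,-0.489,-0.453,0,1],[0,0,0,-0.489,-0.453,0,1],[0,0,0,-0.489,-0.453,0,1],[0,0,0,-0.489,-0.453,0,1],[0,0,0,-0.489,-0.453,0.17,1],[0,0,0,-0.489,-0.453,0.17,1],[0,0,0,-0.489,-0.453,0.17,1],[0,0,0,-0.489,-0.453,0.17,1]]]'

```text
time_s: 2.22
ee_pos: [0.6338, -0.0226, 0.119]
eef_rot: [-3.141, -0.005, 2.993]
force: [-0.0, -0.4, 0.3]
grip_width: 0.0008
```

```bash
python3 - <<'E'
from h import *
s=get_obs();print(s["ee_pos"],s["force"],s["grip_width"]); print(shift([.635,-.0245,.078]))
c=camera("wrist"); cv2.imwrite("pics/w1.png",c["color"][:,:,::-1])
c=camera("scene"); cv2.imwrite("pics/s1.png",cv2.resize(c["color"][150:310,200:400,::-1],None,fx=4,fy=4[0] if 0 else 4))
E
```

```text
[ 0.63384303 -0.02264029  0.11898789] [-0.00510603 -0.4341324   0.31939044] 0.0007942111103336273
[-0.00322095 -0.00330028  0.08196311]<stdin>:4: SyntaxWarning: 'int' object is not subscriptable; perhaps you missed a comma?
```

View pics/w1.png

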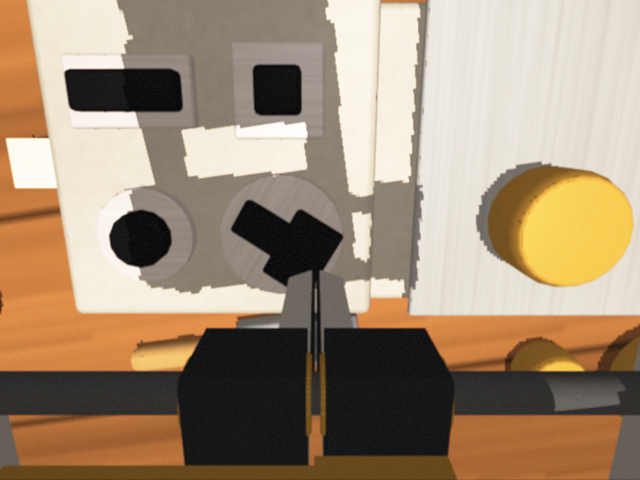

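```bash
ls pics
```

```text
s1.png
scene0.png
scenez.png
top0.png
topz.png
w1.png
wrist0.png
```

View pics/s1.png

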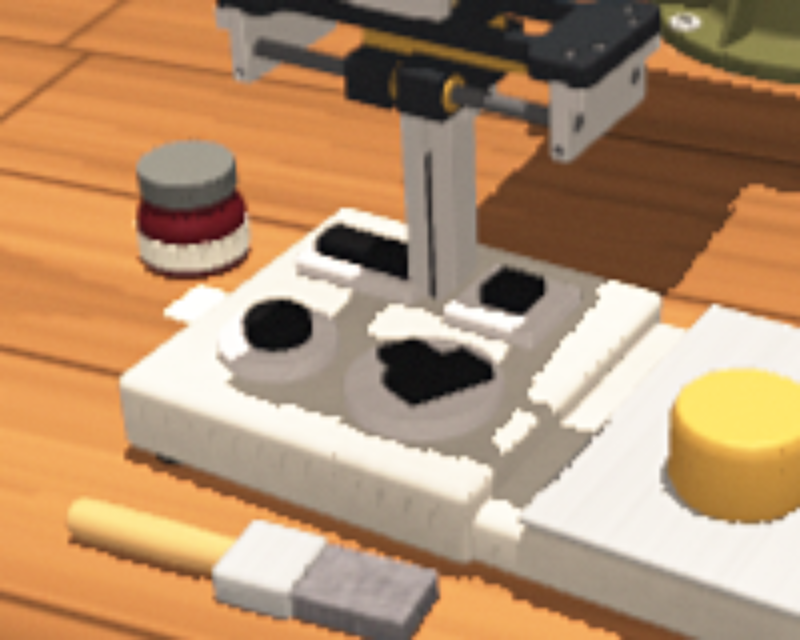

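The wrist view shows the closed fingertips at (316,272), beside the broad end of the rocker at (305,245). In the scene crop they sit above the block at (435,290). I descend now.

>>> servo_tool --moves '[[[0,0.003,0,-0.003,-0.004,0.04,1],[0,0.003,0,-0.003,-0.004,0.07,1],[0,0.003,0,-0.003,-0.004,0.08,1],[0,0.003,0,-0.003,-0.004,0.08,1],[0,0.003,0,-0.003,-0.004,0.08,1]]]'

```text
time_s: 2.73
ee_pos: [0.6377, -0.025, 0.0851]
eef_rot: [3.142, 0.0, 2.993]
force: [0.6, -0.4, 0.5]
grip_width: 0.0006
```

```bash
python3 - <<'E'
from h import *
s=get_obs();print(s["ee_pos"],s["force"],s["eef_rot"]); print(shift([.635,-.0245,.068]))
c=camera("scene"); cv2.imwrite("pics/s2.png",cv2.resize(c["color"][180:280,220:380,::-1],None,fx=5,fy=5))
E
```

```text
[ 0.63774845 -0.02500055  0.08508847] [ 0.56462668 -0.4471351   0.46889184] [3.14156580e+00 2.23877529e-04 2.99344702e+00]
[0.00559211 0.00017785 0.0341757 ]
```

View pics/s2.png

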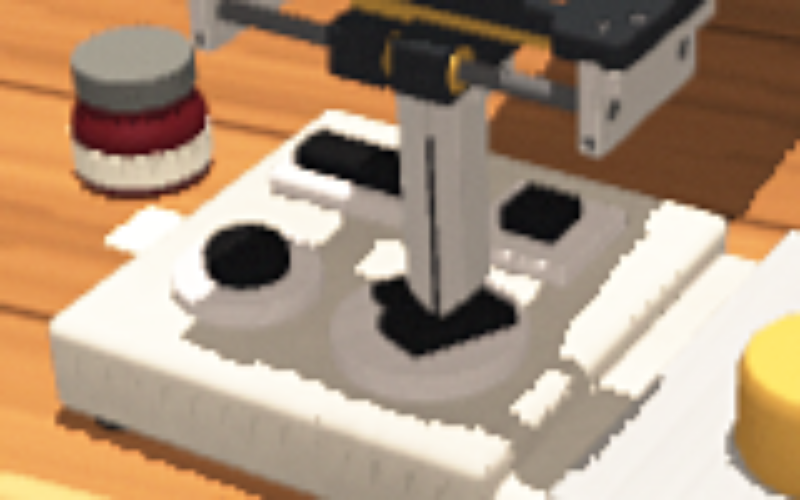

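The fingertips are above the broad half at crop (435,310). I press on and read the force.

>>> servo_tool --moves '[[[0,0,0,0.005,0,0.014,1],[0,0,0,0.005,0,0.02,1],[0,0,0,0.005,0,0.025,1],[0,0,0,0.005,0,0.028,1],[0,0,0,0.005,0,0.028,1],[0,0,0,0.005,0,0.028,1]]]'

```text
time_s: 3.28
ee_pos: [0.6353, -0.0247, 0.071]
eef_rot: [-3.142, 0.0, 2.993]
force: [0.3, 0.7, 0.1]
grip_width: 0.0003
```

```bash
python3 - <<'E'
from h import *
s=get_obs();print(s["ee_pos"],s["force"]); print(shift([.635,-.0245,.067]))
E
```

```text
[ 0.63530871 -0.02474249  0.07104442] [0.27782695 0.6720277  0.13455242]
[0.00068439 0.00038864 0.00808866]
```

>>> servo_tool --moves '[[[0,0,0,0,0,0.004,1],[0,0,0,0,0,0.004,1],[0,0,0,0,0,0.004,1]]]'

```text
time_s: 3.53
ee_pos: [0.6353, -0.0249, 0.0689]
eef_rot: [-3.141, 0.0, 2.993]
force: [0.8, -0.6, 1.4]
grip_width: 0.0006
```

```bash
python3 - <<'E'
from h import *
s=get_obs();print(s["ee_pos"],s["force"],s["moment"])
c=camera("scene"); cv2.imwrite("pics/s3.png",cv2.resize(c["color"][180:280,220:380,::-1],None,fx=5,fy=5))
E
```

```text
[ 0.63525809 -0.02490641  0.06892571] [ 0.76372586 -0.59858745  1.38397622] [ 0.0218716  -0.01761367 -0.00255125]
```

View pics/s3.png

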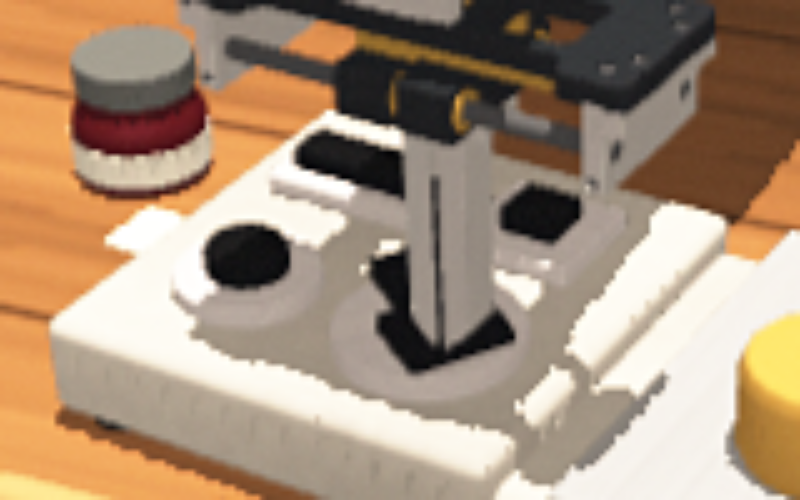

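The rocker tilts: its narrow end has risen, at crop (390,265). I keep pressing until the force shows the stop.

>>> servo_tool --moves '[[[0,0,0,0,0,0.004,1],[0,0,0,0,0,0.004,1],[0,0,0,0,0,0.004,1]]]'

```text
time_s: 3.83
ee_pos: [0.6355, -0.025, 0.0682]
eef_rot: [-3.141, 0.001, 2.993]
force: [-5.0, 0.4, 12.2]
grip_width: 0.0007
```

>>> servo_tool --moves '[[[0,0,0,0,0,0.004,1],[0,0,0,0,0,0.004,1],[0,0,0,0,0,0.004,1]]]'

```text
time_s: 4.08
ee_pos: [0.6356, -0.025, 0.068]
eef_rot: [-3.141, 0.002, 2.993]
force: [-8.0, 0.4, 18.8]
grip_width: 0.0004
```

Hard stop at z = 0.068 with 19 N. I lift straight up and check the tilt.

>>> servo_tool --moves '[[[0,0,0,0,0,-0.05,1],[0,0,0,0,0,-0.1,1],[0,0,0,0,0,-0.1,1],[0,0,0,0,0,-0.1,1]]]'

```text
time_s: 4.42
ee_pos: [0.6359, -0.025, 0.1188]
eef_rot: [-3.141, 0.004, 2.993]
force: [0.3, -0.1, -0.1]
grip_width: 0.0005
```

```bash
python3 - <<'E'
from h import *
s=get_obs();print(s["ee_pos"],s["force"]); print(shift([.609,-.1232,.118]))
c=camera("scene"); cv2.imwrite("pics/s4.png",cv2.resize(c["color"][180:280,220:380,::-1],None,fx=5,fy=5))
E
```

```text
[ 0.63591211 -0.02503438  0.11883956] [ 0.28025457 -0.10659996 -0.05301755]
[ 0.02422639 -0.20212927  0.00163147]
```

View pics/s4.png

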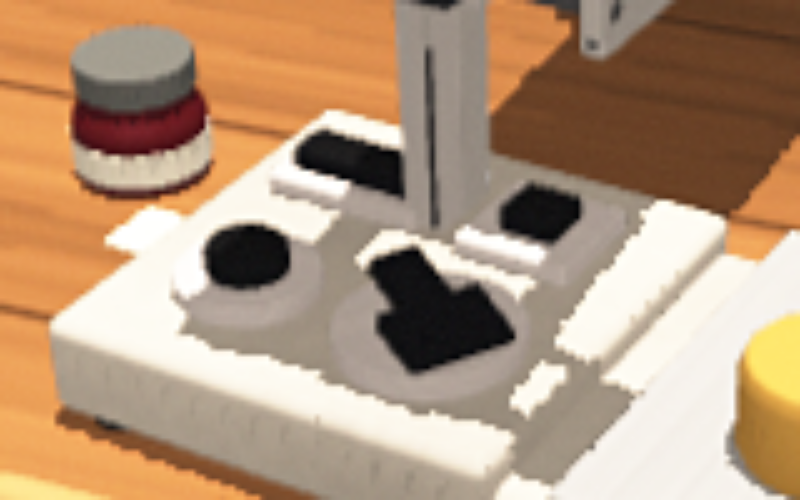

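```bash
python3 - <<'E'
from h import *
c=camera("scene"); u=np.array([.6528,.7575]); p=np.array([.6212,-.0405])
n=np.array([-u[1],u[0]])
for a in(-.17,0,.1,.15,.2):
    q=[]
    for s,w in((-.03,.011),(-.03,-.011),(.03,.022),(.03,-.022)):
        P=np.r_[p+u*s*np.cos(a)+n*w,.072-s*np.sin(a)]
        x,_=cv2.projectPoints(P[None],np.array(c["rvec"],float),np.array(c["tvec"],float),c["intrinsics"],None); q.append(((x.ravel()-[220,180])*5).round(0).tolist())
    print(a,q)
E
```

```text
-0.17 [[423.0, 264.0], [371.0, 279.0], [519.0, 309.0], [410.0, 341.0]]
0 [[422.0, 253.0], [370.0, 268.0], [520.0, 321.0], [412.0, 353.0]]
0.1 [[422.0, 246.0], [370.0, 261.0], [520.0, 327.0], [412.0, 360.0]]
0.15 [[422.0, 243.0], [370.0, 258.0], [520.0, 330.0], [412.0, 363.0]]
0.2 [[422.0, 240.0], [370.0, 255.0], [519.0, 333.0], [412.0, 366.0]]
```

Corner shifts in the image match a swing from about -0.17 to +0.2, which agrees with the hard stop. Next is the round key.

>>> servo_tool --moves '[[[0,0.003,0,0.024,-0.08,0,1],[0,0.003,0,0.024,-0.16,0,1],[0,0.003,0,0.024,-0.202,0,1],[0,0.003,0,0.024,-0.202,0.03,1],[0,0.003,0,0.024,-0.202,0.06,1],[0,0.003,0,0.024,-0.202,0.075,1],[0,0.003,0,0.024,-0.202,0.075,1],[0,0.003,0,0.024,-0.202,0.075,1]]]'

```text
time_s: 5.18
ee_pos: [0.608, -0.1228, 0.0787]
eef_rot: [-3.141, -0.006, 2.994]
force: [0.7, 0.6, 0.8]
grip_width: 0.0009
```

```bash
python3 - <<'E'
from h import *
s=get_obs();print(s["ee_pos"],s["force"]); print(shift([.609,-.1232,.066]))
c=camera("scene"); cv2.imwrite("pics/s5.png",cv2.resize(c["color"][180:280,220:380,::-1],None,fx=5,fy=5))
E
```

```text
[ 0.60795409 -0.12276912  0.07868041] [0.66975335 0.5962763  0.82479412]
[-0.00235182 -0.00053764  0.02534697]
```

View pics/s5.png

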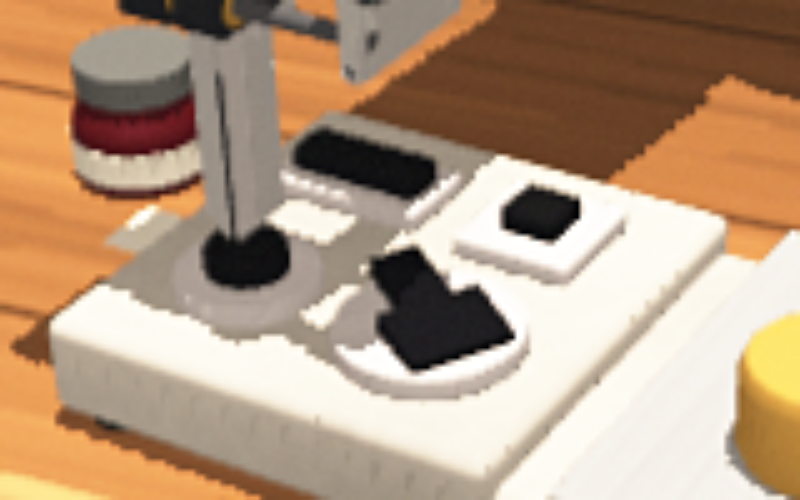

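The tip is centred over the round key, at crop (240,245).

>>> servo_tool --moves '[[[0,0,0,-0.002,0,0.012,1],[0,0,0,-0.002,0,0.018,1],[0,0,0,-0.002,0,0.024,1],[0,0,0,-0.002,0,0.024,1],[0,0,0,-0.002,0,0.024,1]]]'

```text
time_s: 5.65
ee_pos: [0.6091, -0.1229, 0.0673]
eef_rot: [-3.141, -0.005, 2.994]
force: [0.3, -0.2, 1.0]
grip_width: 0.0005
```

>>> servo_tool --moves '[[[0,0,0,0,0,0.004,1],[0,0,0,0,0,0.004,1],[0,0,0,0,0,0.004,1]]]'

```text
time_s: 5.9
ee_pos: [0.609, -0.1229, 0.0652]
eef_rot: [-3.141, -0.006, 2.994]
force: [-0.6, 0.0, 0.1]
grip_width: 0.0003
```

>>> servo_tool --moves '[[[0,0,0,0,0,0.004,1],[0,0,0,0,0,0.004,1],[0,0,0,0,0,0.004,1]]]'

```text
time_s: 6.15
ee_pos: [0.6092, -0.1229, 0.0641]
eef_rot: [-3.141, -0.005, 2.994]
force: [-3.4, 0.9, 9.6]
grip_width: 0.0006
```

>>> servo_tool --moves '[[[0,0,0,0,0,0.005,1],[0,0,0,0,0,0.005,1],[0,0,0,0,0,0.005,1]]]'

```text
time_s: 6.4
ee_pos: [0.6094, -0.1229, 0.0638]
eef_rot: [-3.141, -0.004, 2.994]
force: [-9.9, 2.5, 22.1]
grip_width: 0.0008
```

>>> servo_tool --moves '[[[0,0,0,0,0,-0.05,1],[0,0,0,0,0,-0.09,1],[0,0,0,0,0,-0.09,1],[0,0,0,0,0,-0.09,1]]]'

```text
time_s: 6.73
ee_pos: [0.6098, -0.1231, 0.1094]
eef_rot: [-3.141, -0.002, 2.994]
force: [0.7, 0.4, 0.8]
grip_width: 0.0002
```

```bash
python3 - <<'E'
from h import *
s=get_obs();print(s["ee_pos"],s["force"],s["eef_rot"]); print(shift([.5265,-.1112,.11]))
c=camera("scene"); cv2.imwrite("pics/s6.png",cv2.resize(c["color"][180:280,220:380,::-1],None,fx=5,fy=5))
E
```

```text
[ 0.60981624 -0.12306717  0.10944787] [0.66635361 0.3664306  0.83408266] [-3.14074183e+00 -2.33364132e-03  2.99385160e+00]
[ 0.16831312 -0.00105382 -0.00071057]
```

View pics/s6.png

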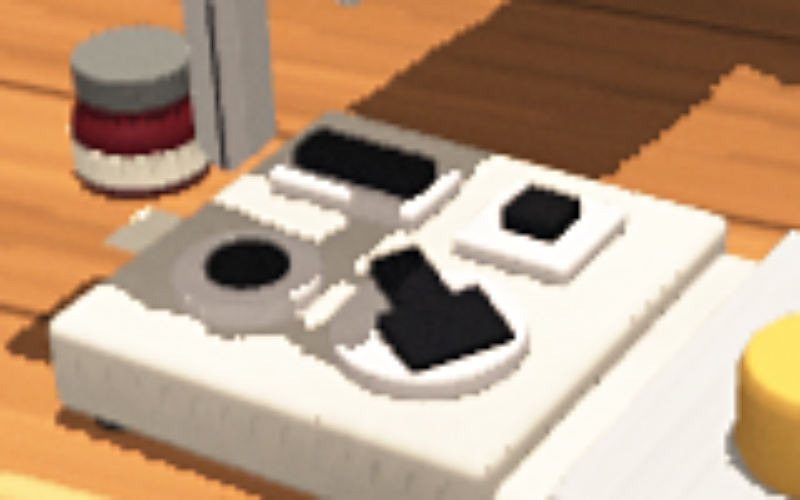

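The round key is now nearly flush at crop (247,262), so it stays in. Next is the bar.

>>> servo_tool --moves '[[[0,0,0,0.07,0,0,1],[0,0,0,0.14,0,0,1],[0,0,0,0.169,-0.001,0,1],[0,0,0,0.169,-0.001,0.02,1],[0,0,0,0.169,-0.001,0.05,1],[0,0,0,0.169,-0.001,0.064,1],[0,0,0,0.169,-0.001,0.064,1],[0,0,0,0.169,-0.001,0.064,1]]]'

```text
time_s: 7.45
ee_pos: [0.5255, -0.1109, 0.0758]
eef_rot: [-3.141, -0.006, 2.994]
force: [0.2, 0.1, -0.3]
grip_width: 0.0005
```

```bash
python3 - <<'E'
from h import *
s=get_obs();print(s["ee_pos"],s["force"]); print(shift([.5265,-.1112,.065]))
c=camera("scene"); cv2.imwrite("pics/s7.png",cv2.resize(c["color"][180:280,220:380,::-1],None,fx=5,fy=5))
c=camera("wrist"); cv2.imwrite("pics/w7.png",c["color"][:,:,::-1])
E
```

```text
[ 0.52553107 -0.1109183   0.07578727] [ 0.23504221  0.07996433 -0.26507359]
[-0.00212885 -0.00026379  0.02156228]
```

View pics/s7.png

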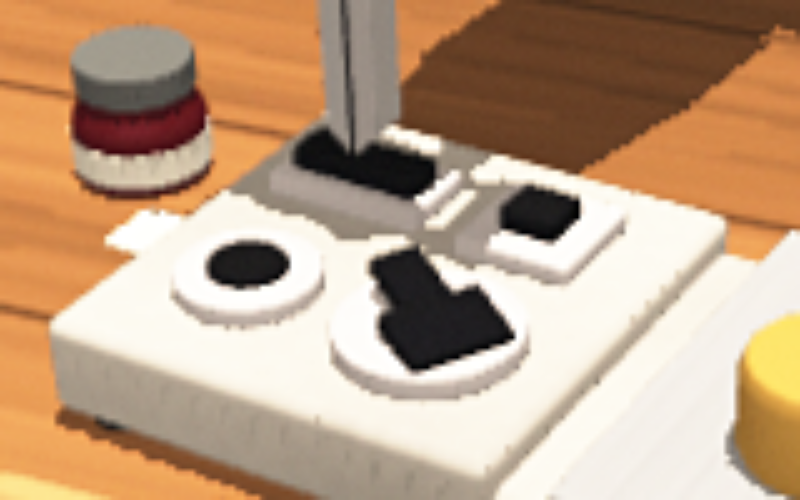

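View pics/w7.png

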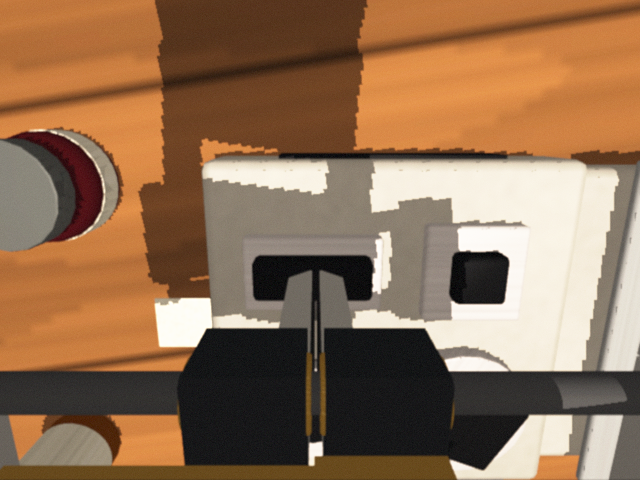

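The wrist view has the tip at (316,272), within the bar (252–372, 256–300). I press it.

>>> servo_tool --moves '[[[0,0,0,-0.002,0,0.01,1],[0,0,0,-0.002,0,0.016,1],[0,0,0,-0.002,0,0.022,1],[0,0,0,-0.002,0,0.022,1],[0,0,0,-0.002,0,0.022,1]]]'

```text
time_s: 7.97
ee_pos: [0.5271, -0.1113, 0.066]
eef_rot: [-3.141, -0.003, 2.994]
force: [1.6, -0.1, 3.6]
grip_width: 0.0001
```

>>> servo_tool --moves '[[[0,0,0,0,0,0.005,1],[0,0,0,0,0,0.005,1],[0,0,0,0,0,0.005,1]]]'

```text
time_s: 8.22
ee_pos: [0.5273, -0.1113, 0.0641]
eef_rot: [-3.141, -0.003, 2.994]
force: [-2.3, 0.8, 9.7]
grip_width: 0.0005
```

>>> servo_tool --moves '[[[0,0,0,0,0,0.005,1],[0,0,0,0,0,0.005,1],[0,0,0,0,0,0.005,1]]]'

```text
time_s: 8.47
ee_pos: [0.5275, -0.1113, 0.0637]
eef_rot: [-3.141, -0.002, 2.994]
force: [-9.8, 2.6, 27.4]
grip_width: 0.0006
```

Hard stop at z = 0.064 with 27 N, so the bar is fully down. I lift well clear and up.

>>> servo_tool --moves '[[[0,0,0,0,0,-0.05,1],[0,0,0,0,0,-0.12,1],[0,0,0,0,0,-0.2,1],[0,0,0,0,0,-0.27,1],[0,0,0,0.08,0,-0.27,1],[0,0,0,0.16,0,-0.27,1],[0,0,0,0.24,0,-0.27,1],[0,0,0,0.3,0,-0.27,1],[0,0,0,0.3,0,-0.27,1],[0,0,0,0.3,0,-0.27,1]]]'

```text
time_s: 9.3
ee_pos: [0.3788, -0.0891, 0.1994]
eef_rot: [-3.14, -0.001, 2.994]
force: [0.7, -0.6, 0.3]
grip_width: 0.0002
```

```bash
python3 - <<'E'
from h import *
s=get_obs();print(s["ee_pos"],s["force"],s["time_s"])
c=camera("scene"); a=c["color"][:,:,::-1]; cv2.imwrite("pics/s8.png",cv2.resize(a[180:280,220:380],None,fx=5,fy=5))
d=camera("top")["color"][:,:,::-1]; cv2.imwrite("pics/t8.png",d)
o=cv2.imread("pics/scene0.png")
for nm,(x0,y0,x1,y1) in dict(cheese=(365,240,408,282),jar=(232,184,264,220),bottle=(165,192,200,258),brush=(215,273,312,310),square=(315,213,342,236),bar=(272,202,313,226)).items():
    print(nm, np.abs(a[y0:y1,x0:x1].astype(int)-o[y0:y1,x0:x1]).max(axis=2).__gt__(40).mean().round(4))
E
```

```text
[ 0.37879004 -0.08911567  0.19936414] [ 0.72048491 -0.56749607  0.33472356] 9.3
cheese 0.0
jar 0.0
bottle 0.0
brush 0.0
square 0.0403
bar 0.0915
```

View pics/s8.png

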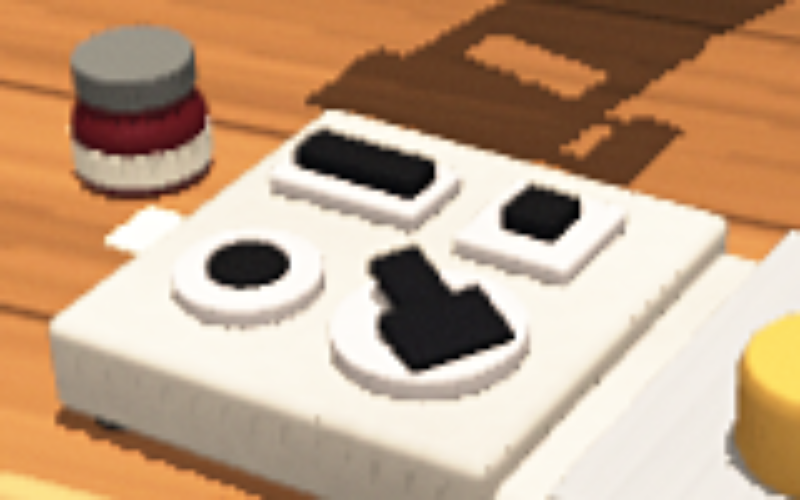

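View pics/t8.png

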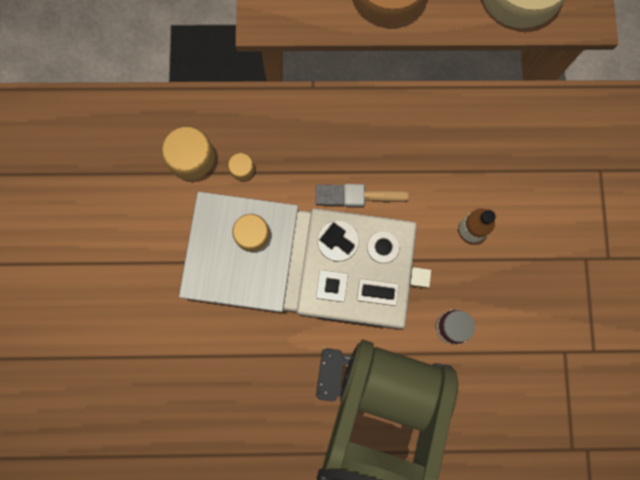

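The bar is back up at crop (365,160) and the round key is in. The loose items show no change. One last numeric comparison of the black key masks, since the bar and square boxes differed slightly.

```bash
python3 - <<'E'
from h import *
for n,box in (("scene",(232,200,365,275)),("top",(300,208,416,326))):
    o=dict(color=cv2.imread(f"pics/{n}0.png")[:,:,::-1]); c=camera(n)
    for t,x in(("before",o),("after",c)): print(n,t,[(int(a),ce.round(1).tolist()) for a,ce,l in blobs(x,box)[0]])
E
```

```text
scene before [(212, [292.7, 212.4]), (119, [327.8, 222.4]), (169, [268.9, 230.9]), (290, [307.0, 242.4])]
scene after [(211, [292.8, 212.4]), (119, [327.8, 222.4]), (110, [269.1, 232.6]), (393, [306.2, 242.4])]
top before [(469, [335.3, 237.5]), (199, [383.5, 246.2]), (135, [331.8, 285.3]), (299, [378.0, 291.8])]
top after [(456, [336.3, 238.5]), (175, [383.2, 246.3]), (134, [331.9, 285.3]), (296, [378.0, 291.8])]
```

The bar and square key match their starting appearance exactly; only the rocker and round key changed, so I hand in.

```bash
python3 -c "
from station import *
print(hand_in())"
```

```text
the job is handed in; nothing more can be done
None
```

I pressed the three controls in the order asked, using only the closed fingertips, and handed the job in at about 9.4 s. No verdict was reported.

- **Rocker:** I pressed the broad end down to a hard stop at about 19 N. In the pictures its corners moved by about what the full swing to "on" predicts. Single-corner readings of the final tilt varied between about 0.1 and 0.2 rad, so the hard stop is the main evidence that it is fully down.
- **Round key:** I pushed it in to a hard stop at z = 0.064 m and 22 N, which is the full 8 mm of travel. It stayed in after I lifted off.
- **Print bar:** I pressed it to a hard stop at z = 0.064 m and 27 N, the full 6 mm. It came back up, and its outline in the pictures matches the start.
- **Left alone:** The square key's outline is the same as at the start. The cheese, jar, bottle and brush show no change in the scene picture.
- **Disagreement:** In the last picture comparison, the boxes around the bar and the square key differed slightly (9% and 4% of pixels). The separate check of the black key outlines showed no change, so I put this down to the arm's shadow.

The arm was clear of everything at hand-in, with no contact force beyond sensor noise.

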